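# Stand the two tall infusion bottles on the issue tray

## Task

Both tall glass bottles are to be issued: lift them out of the white wire basket and stand them upright on the flat bottom of the steel tray, each touching no other bottle or carton there. Keep them upright on the way and set them down rather than letting them fall; leave the short bottles, the cartons, the basket and the tray where they are.

Things in the scene. Friction and masses are not known exactly. Their poses are not given: they have to be found in the camera images.
- tall_a: one of the two tall bottles in the basket: amber glass, labelled, 49 mm body diameter, 104 mm high, flat foot; its top 13 mm is a round aluminium seal of 32 mm diameter, then a 27 mm neck 9 mm long, then the shoulder (82 mm above the foot); origin at the centre of the underside, z up its axis; about 200 g
- tall_b: the other tall bottle in the basket: amber glass, labelled, 49 mm body diameter, 104 mm high, flat foot; its top 13 mm is a round aluminium seal of 32 mm diameter, then a 27 mm neck 9 mm long, then the shoulder (82 mm above the foot); origin at the centre of the underside, z up its axis; about 200 g
- basket: loose white wire-mesh basket, open on top, on the desk: outside 280 mm along its x, 380 mm along its y, 125 mm high, mesh 4 mm thick (its floor's upper side is 4 mm above the desk), 1.1 kg; the bottles stand on its floor, neighbours about 95 mm apart; origin at the centre of its underside, z up; left or right of the tray; desk equipment up to 190 mm high stands beyond x = 0.77 m
- tray: loose stainless steel tray on the desk: outside 250 mm along its x, 340 mm along its y, flat bottom 3 mm thick, upright walls 3 mm thick with a 6 mm rolled rim, 21 mm high overall, 0.8 kg; origin at the centre of its underside, z up
- short_a: short bottle in the basket; to be left alone: amber glass, labelled, 43 mm body diameter, 73 mm high, flat foot; its top 13 mm is a round aluminium seal of 32 mm diameter, then a 27 mm neck 9 mm long, then the shoulder (51 mm above the foot); origin at the centre of the underside, z up its axis
- short_b: the other short bottle in the basket; to be left alone: amber glass, labelled, 43 mm body diameter, 73 mm high, flat foot; its top 13 mm is a round aluminium seal of 32 mm diameter, then a 27 mm neck 9 mm long, then the shoulder (51 mm above the foot); origin at the centre of the underside, z up its axis
- short_c: short bottle already standing on the tray; to be left alone: amber glass, labelled, 43 mm body diameter, 73 mm high, flat foot; its top 13 mm is a round aluminium seal of 32 mm diameter, then a 27 mm neck 9 mm long, then the shoulder (51 mm above the foot); origin at the centre of the underside, z up its axis
- carton_a: upright carton standing in the basket near its +y end; to be left alone: 60 x 56 mm, 108 mm high; origin at the centre of its underside
- carton_b: low carton lying on the tray; to be left alone: 76 mm along its x, 50 mm along its y, 46 mm high; origin at the centre of its underside

How it is judged:
By the outcome, as a careful person would: the job done as asked, in the order asked, and still so for the second after the job is handed in, with the robot touching nothing.
It also fails if it takes over 64 s, if anything falls off the work surface, if the arm or the gripper's body presses on something with over 40 N, if the wrist force passes 120 N, or if a joint passes its speed limit or range.

## Robot

A 6-joint arm with a two-finger parallel gripper is mounted at the origin on the work surface. World frame = base frame: x ahead of the robot, y to its left, z up, the work surface at z = 0. Lengths are in mm, angles in rad, forces in N, time in s.
With the tool pointing down it reaches from about 400 to 925 mm from the base axis. Payload 12.5 kg.
Tool frame: the origin (TCP) lies at the very end of the fingers, on their centre line; the grasp point (between the pads) lies 19 mm behind it; z points along the fingers, y is the line along which they close (so a half turn about z gives the same grasp; the last joint's range is limited). The gripper opens to 95 mm and grips with 3 to 60 N. Pads are 20 mm wide; open, the fingers measure 119 mm over their backs; the gripper's body (75 mm by 180 mm) begins 59 mm behind the grasp point.
Start: joints at [1.087, 0.491, 1.559, -0, 1.092, -0.106], TCP at [230.533, 580.949, 214.661] pointing down, gripper open.
Joint ranges: [-3.1, 3.1], [-0.84, 2.19], [0.05, 2.79], [-1.13, 4.28], [0.06, 2.93], [-2.69, 2.69]. Speed limits (rad/s): [2.22, 2.22, 2.79, 3.14, 3.14, 3.14].

## Interface

Orientations are given as [roll, pitch, yaw] about the fixed x, y, z axes, in that order (R = Rz(yaw) Ry(pitch) Rx(roll)).
In Python, from cell import env, monitor, order, read_camera, camera_info gives the robot as it stands (env), with the cameras as plain functions, the readings (monitor) and the job (order).
- The arm moves only by the tool inch_along, called after "Emit:" as a command line: name --argument value ..., lists and objects as JSON in quotes. Schema: {"type":"object","properties":{"plan":{"type":"array","items":{"type":"number"},"minItems":5,"maxItems":25},"only":{"type":"string"},"quiet":{"type":"boolean"},"lines":{"type":"string"}},"required":["plan"],"additionalProperties":false}. plan is one flat list of numbers that holds 1 to 5 rows one after another, with no inner brackets; each row has 5 numbers: dx, dy, dz in mm, then a turn about the tool's z in rad, then the opening from 0.0 (shut) to 1.0 (fully open); each row is the pose to reach, as a shift and turn from the pose commanded when the call began, along the tool's axes at that moment; what a row does not reach only later rows make up. A row lasts 1/12 s, in which the tool goes at most 41.7 mm and 0.125 rad, less where a joint would pass 70% of its speed; a pose out of reach is approached as far as the arm can. The fingers move at their own pace and stop on an object; the grip force is fixed at half the most. Time passes only in rows, so rows that do not move let the fingers close. The tool returns the time, the measured TCP pose, the force, the opening and the grip force at its end. only (a regular expression) keeps the lines of the reply that match it, lines (a string "A,B") keeps lines A to B, and quiet returns only ok. Input that does not fit is refused with a message, and nothing moves.
- monitor.state(): the state, without advancing time (a new reading comes with each control period).
- read_camera(name): name is "scene" or "top" or "wrist"; returns (picture, depth): 420x560x3 uint8, red, green, blue; 420x560 float32, mm along the optical axis (not along the pixel's ray), 0 where there is no reading.
- camera_info(name): a dict with "vertical_fov" (degrees; the focal length in pixels is half the picture's height over the tangent of half this angle, whatever the lens; pixels are square), "cx", "cy" (the principal point, pixels), "origin" and "attitude" of the camera in the world. Camera axes: x right, y down, z forward; pixel columns grow to the right and rows downward; lengths in mm; the calibration is good to about 2 mm. A picture is of the moment at which its call begins: read the wrist's pose just before it. camera_info takes no time and is no camera call; for the wrist camera it gives the pose at the moment of the call.
- order.job_done(): hands the job in; it is judged then, once.
The state is a dict: "t": time; "joints": joint angles; "qvel": joint speeds; "tau": joint torques, N m; "eef_pos": TCP position; "tcp_rot": TCP orientation; "ft_force": force on the tool from outside, world axes, zero at the start; "moment": the same for the moment, N m; "opening": opening from 0.0 (shut) to 1.0 (fully open); "grip_force": force on a finger pad.
Only numpy, scipy, OpenCV 4.12 (cv2) and the standard library are available. Lean on these libraries where they do the work, as an engineer would, in place of code of your own. Each camera call takes 0.05 s, during which the arm holds its last target. There are 200 camera calls.

## Working session

There is one attempt and no reset: what is moved stays moved. The work goes in short steps, Python scripts to look and compute and a tool call to move; the robot and the scene stay as the last step left them, time stands still between calls to the robot, and variables do not carry over. Pictures are saved under pics/ and viewed, at most 10 in all, crops included, and the job is handed in when it is done.

```bash
ls; mkdir -p pics; cat > h.py <<'E'
import numpy as np, cv2
from cell import env, monitor, order, read_camera, camera_info
from scipy.spatial.transform import Rotation as R
def cam(n):
    i=camera_info(n); rgb,d=read_camera(n); return i,rgb,d
def K(i): return 210/np.tan(np.radians(i["vertical_fov"])/2)
def rot(i):
    a=np.array(i["attitude"]); return a if a.shape==(3,3) else R.from_euler('xyz',a).as_matrix()
def cloud(i,d):
    v,u=np.mgrid[:420,:560]; f=K(i)
    c=np.stack([(u-i["cx"])/f*d,(v-i["cy"])/f*d,d],-1)
    return c@rot(i).T+np.array(i["origin"])
def ray(i,u,v,z):
    r=rot(i)@np.array([(u-i["cx"])/K(i),(v-i["cy"])/K(i),1]); o=np.array(i["origin"])
    return o+r*(z-o[2])/r[2]
E
python3 - <<'E'
from h import *
s=monitor.state(); print(s)
ims=[]
for n in("top","scene","wrist"):
    i,rgb,d=cam(n); print(n,i); np.savez(f"pics/{n}0.npz",rgb=rgb,d=d); 
    cv2.imwrite(f"pics/{n}0.png",rgb[...,::-1])
E
```

```text
cell.py
pics
{'t': 0.0, 'joints': array([ 1.08739233e+00,  4.91553110e-01,  1.55946109e+00,  1.32521303e-05,
        1.09174756e+00, -1.05558405e-01]), 'qvel': array([ 0.00078266,  0.00052589, -0.00126378,  0.00025482,  0.00086724,
        0.00167685]), 'tau': array([ 2.62037873e-03, -6.12671041e+01, -2.58194822e+01,  6.93526282e-02,
        4.81794903e-02, -6.72573378e-05]), 'eef_pos': array([230.40335381, 580.69896267, 214.06176432]), 'tcp_rot': array([-3.14043129e+00, -1.34867716e-04,  2.76374087e+00]), 'ft_force': array([-0.41914308, -0.2442517 ,  0.83618058]), 'moment': array([-0.01559339,  0.00113281,  0.02899285]), 'grip_force': 0.0, 'opening': 1.0011842213240743}
top {'vertical_fov': 45.89332264808702, 'cx': 278.2425059937228, 'cy': 208.284723554348, 'origin': array([ 334.03638885,    2.72506721, 1347.83598736]), 'attitude': array([-3.02699288,  0.01821394, -1.57619644])}
scene {'vertical_fov': 48.638330575183765, 'cx': 281.2515226528345, 'cy': 209.3693308809563, 'origin': array([1208.44363284,  349.37890586,  780.67458928]), 'attitude': array([-2.31670602, -0.0036726 ,  2.02790352])}
wrist {'vertical_fov': 61.76094602510468, 'cx': 278.9477884450099, 'cy': 209.924672953585, 'origin': array([168.05802964, 603.47185486, 383.05014665]), 'attitude': array([2.89978262e+00, 1.84212916e-03, 1.19324875e+00])}
```

View pics/top0.png

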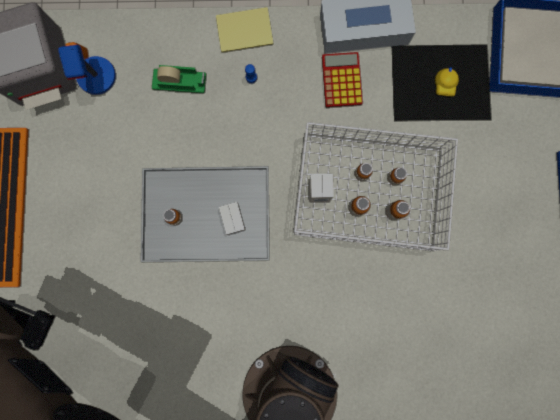

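View pics/scene0.png

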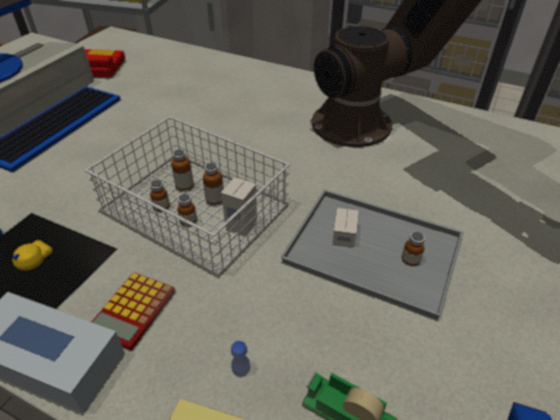

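The top view shows four bottles in the basket at about (365,171), (398,175), (361,205), (400,209). The basket carton is at (321,187). On the tray, short_c is at (173,216) and carton_b at (231,218). In the scene view the two bottles nearer the robot, (181,168) and (212,183), are the tall ones, which match top-view (400,209) and (361,205).

```bash
cat > m.py <<'E'
from h import *
i=camera_info("top"); z=np.load("pics/top0.npz"); P=cloud(i,z["d"]); rgb=z["rgb"].astype(int)
hsv=cv2.cvtColor(z["rgb"],cv2.COLOR_RGB2HSV)
for n,(u,v) in dict(sh1=(365,171),sh2=(398,175),t1=(361,205),t2=(400,209),sc=(173,216),cb=(231,218),ca=(321,187)).items():
    p=P[v-16:v+16,u-16:u+16].reshape(-1,3); 
    top=np.percentile(p[:,2],98); print(n,'z98',top.round(1), end=' ')
    for lo,hi in((95,118),(65,82),(38,58)):
        q=p[(p[:,2]>lo)&(p[:,2]<hi)]
        if len(q)>8: print((lo,len(q)),np.median(q,0).round(1),(q.min(0)[:2]).round(),(q.max(0)[:2]).round(),end=' ')
    print()
# tray: tray bluish-grey low points
for n,(a,b,c,d) in dict(tray=(130,282,155,272),bask=(285,465,115,258)).items():
    p=P[c:d,a:b].reshape(-1,3); m=(p[:,2]>12)&(p[:,2]<30) if n=='tray' else (p[:,2]>118)&(p[:,2]<132)
    q=p[m][:,:2].astype(np.float32); print(n,len(q),cv2.minAreaRect(q),cv2.boxPoints(cv2.minAreaRect(q)).round())
print('desk',np.median(P[280:300,350:400,2]),'traybottom',np.median(P[190:200,180:220,2]))
# enlarged crop
cv2.imwrite("pics/crop.png",cv2.resize(z["rgb"][120:255,290:465,::-1],None,fx=4,fy=4,interpolation=cv2.INTER_CUBIC))
# rays: tray corners
for c in((144,168),(269,167),(269,260),(142,261)): print('trayc',ray(i,*c,21).round())
E
python3 m.py
```

```text
sh1 z98 80.0 (65, 122) [ 581.5 -203.3   76.9] [ 568. -219.] [ 598. -189.] (38, 94) [ 571.7 -194.4   49.2] [ 561. -224.] [ 604. -183.] 
sh2 z98 79.9 (65, 123) [ 569.6 -292.3   76.2] [ 554. -309.] [ 584. -278.] (38, 99) [ 561.1 -282.1   49.8] [ 550. -313.] [ 590. -271.] 
t1 z98 110.6 (95, 127) [ 488.3 -188.   107.6] [ 474. -205.] [ 504. -173.] (65, 92) [ 481.1 -177.4   78.1] [ 464. -212.] [ 511. -164.] (38, 26) [ 471.6 -171.9   49.4] [ 464. -207.] [ 499. -164.] 
t2 z98 110.7 (95, 129) [ 477.1 -287.4  108.2] [ 463. -304.] [ 491. -273.] (65, 92) [ 470.1 -276.3   77.1] [ 453. -312.] [ 500. -265.] (38, 33) [ 464.1 -269.    52. ] [ 452. -292.] [ 490. -264.] 
sc z98 79.0 (65, 123) [465.  307.1  75.6] [450. 292.] [481. 324.] (38, 88) [458.8 296.   48.4] [444. 287.] [485. 326.] 
cb z98 54.4 (38, 555) [458.8 148.   49.6] [419. 116.] [501. 182.] 
ca z98 117.1 (95, 542) [532.2 -85.7 112.5] [ 503. -114.] [564. -58.] (65, 32) [504.5 -71.3  72.7] [ 503. -112.] [556. -58.] (38, 23) [504.2 -76.4  52.9] [ 504. -114.] [525. -58.] 
tray 1140 ((474.98663330078125, 224.9444580078125), (256.56170654296875, 346.66033935546875), 0.5080369710922241) [[345. 397.]
 [348.  50.]
 [605.  53.]
 [602. 399.]]
bask 1271 ((532.60302734375, -220.9075927734375), (382.6617431640625, 283.23248291015625), 82.95787048339844) [[ 369. -393.]
 [ 650. -428.]
 [ 697.  -48.]
 [ 416.  -14.]]
desk 0.03594766670425997 traybottom 3.7154229290891863
trayc [600. 392.  21.]
trayc [600.  51.  21.]
trayc [349.  51.  21.]
trayc [348. 391.  21.]
```

View pics/crop.png

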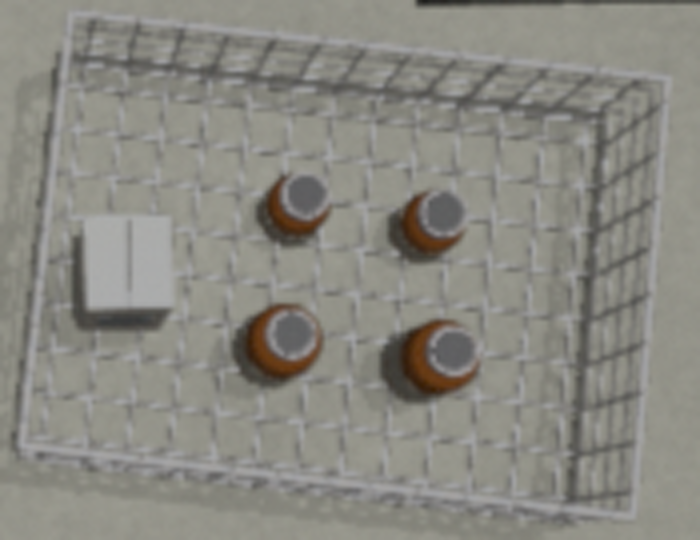

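The enlarged crop shows the four caps clearly, with free space around each. Cap-top heights agree with the given sizes: 108 mm for the tall bottles and 77 mm for the short ones. Tall bottles are at (489,-189) and (477,-288), and the free tray spots I'll use are about (535,205) and (530,325). First I'll drive to a waypoint at (480,100).

```bash
cat > to.py <<'E'
import sys
from h import *
s=monitor.state(); p=s["eef_pos"]; M=R.from_euler('xyz',s["tcp_rot"]).as_matrix()
print('t',s['t'],'at',p.round(1),'yaw',s["tcp_rot"].round(4),'j6',s['joints'][5].round(2),'open',round(s['opening'],2),'F',s['ft_force'].round(1))
print('delta',(M.T@(np.array(list(map(float,sys.argv[1:4])))-p)).round(1))
E
```

Emit:
inch_along --plan '[-30, -26, 0, 0, 1, -60, -52, 0, 0, 1, -90, -78, 0, 0, 1, -120, -104, 0, 0, 1, -150, -130, 0, 0, 1]'

```text
t: 0.57
eef_pos: [322.3, 403.1, 214.5]
tcp_rot: [-3.141, -0.0, 2.764]
ft_force: [1.1, 0.9, 1.3]
opening: 1.0
grip_force: 0.0
```

Emit:
inch_along --plan '[-30, -26, 0, 0, 1, -60, -52, 0, 0, 1, -90, -78, 0, 0, 1, -120, -104, 0, 0, 1, -150, -130, 0, 0, 1]'

```text
t: 0.98
eef_pos: [413.9, 226.8, 214.7]
tcp_rot: [3.141, 0.0, 2.764]
ft_force: [0.7, 0.9, 0.2]
opening: 1.002
grip_force: 0.0
```

Emit:
inch_along --plan '[-30, -26, 0, 0, 1, -60, -52, 0, 0, 1, -90, -78, 0, 0, 1, -110, -94, 0, 0, 0.75, -110, -94, 0, 0, 0.75]'

```text
t: 1.4
eef_pos: [483.0, 97.1, 214.5]
tcp_rot: [-3.141, 0.001, 2.76]
ft_force: [0.0, 0.5, -0.5]
opening: 0.911
grip_force: 0.0
```

```bash
python3 to.py 489 -189 200
```

```text
t 1.4 at [483.   97.1 214.5] yaw [-3.1414e+00  8.0000e-04  2.7601e+00] j6 -1.12 open 0.91 F [ 0.   0.5 -0.5]
delta [-112.1 -263.3   14.6]
```

Emit:
inch_along --plan '[-16, -37, 0, 0, 0.75, -32, -75, 0, 0, 0.75, -48, -112, 0, 0, 0.75, -64, -150, 0, 0, 0.75, -80, -187, 0, 0, 0.75]'

```text
t: 1.82
eef_pos: [485.9, -104.0, 214.6]
tcp_rot: [3.141, -0.0, 2.764]
ft_force: [1.0, -0.8, -0.3]
opening: 0.751
grip_force: 0.0
```

Emit:
inch_along --plan '[-16, -37, 0, 0, 0.75, -32, -76, 0, 0, 0.75, -32, -76, 0, 0, 0.75]'

```text
t: 2.07
eef_pos: [488.2, -190.4, 214.3]
tcp_rot: [-3.141, 0.001, 2.76]
ft_force: [-0.5, 0.1, 0.4]
opening: 0.748
grip_force: 0.0
```

```bash
python3 to.py 489 -189 60
python3 - <<'E'
from h import *
i,rgb,d=cam("wrist"); P=cloud(i,d); cv2.imwrite("pics/w1.png",rgb[...,::-1])
m=((P[...,2]>98)&(P[...,2]<116)).astype(np.uint8)
n,l,st,c=cv2.connectedComponentsWithStats(m)
for k in range(1,n):
    if st[k,4]>300:
        q=P[l==k]; print(st[k],np.median(q,0).round(1),((q.min(0)+q.max(0))/2).round(1),np.ptp(q,0).round(1))
E
```

```text
t 2.0667 at [ 488.2 -190.4  214.3] yaw [-3.1407e+00  9.0000e-04  2.7598e+00] j6 -1.69 open 0.75 F [-0.5  0.1  0.4]
delta [-1.000e-01  1.700e+00  1.543e+02]
[ 373  164   92   94 5478] [530.1 -89.2 110.5] [532.8 -88.3 105.5] [60.7 56.9 15.1]
[ 262  186   39   39 1165] [ 486.1 -190.5  106.1] [ 487.1 -190.9  103.7] [31.7 31.1 11.1]
[ 145  218   40   38 1147] [ 475.1 -289.5  106.2] [ 476.  -291.4  103.4] [31.5 31.6 10.6]
```

View pics/w1.png

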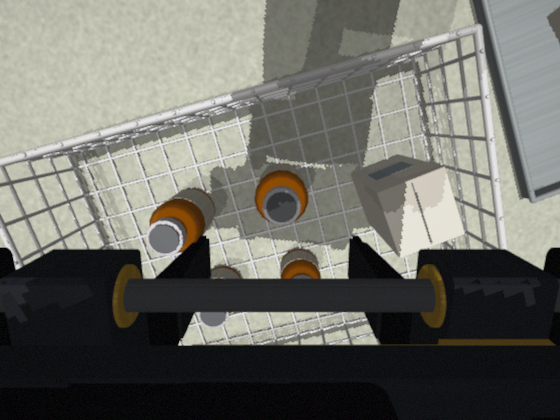

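The wrist view shows the target's cap at (281,205), centred between the fingers, which have clear room. The second tall bottle is at (165,238) and the carton at (410,200). Both views agree within 2 mm, so I descend and grip.

Emit:
inch_along --plan '[0, 0, 36, 0, 0.75, 0, 0, 72, 0, 0.75, 0, 0, 108, 0, 0.75, 0, 0, 136, 0, 0.75, 0, 0, 155, 0, 0.75]'

```text
t: 2.53
eef_pos: [487.2, -183.0, 57.2]
tcp_rot: [3.141, -0.003, 2.765]
ft_force: [1.0, 0.1, -0.4]
opening: 0.752
grip_force: 0.0
```

Emit:
inch_along --plan '[0, 0, 0, 0, 0.75, 0, 0, 0, 0, 0.0, 0, 0, 0, 0, 0.0, 0, 0, 0, 0, 0.0, 0, 0, 0, 0, 0.0]'

```text
t: 2.95
eef_pos: [488.8, -185.2, 61.1]
tcp_rot: [-3.141, 0.003, 2.764]
ft_force: [-1.0, -2.1, 1.5]
opening: 0.527
grip_force: 1.0
```

Emit:
inch_along --plan '[0, 0, 0, 0, 0.0, 0, 0, 0, 0, 0.0]'

```text
t: 3.12
eef_pos: [488.8, -185.4, 60.9]
tcp_rot: [-3.141, 0.003, 2.764]
ft_force: [-0.5, -0.3, 7.9]
opening: 0.507
grip_force: 29.9
```

Emit:
inch_along --plan '[0, 0, -5, 0, 0, 0, 0, -20, 0, 0, 0, 0, -45, 0, 0, 0, 0, -75, 0, 0, 0, 0, -105, 0, 0]'

```text
t: 3.53
eef_pos: [487.6, -184.8, 165.9]
tcp_rot: [3.141, -0.001, 2.764]
ft_force: [0.8, -0.2, -1.9]
opening: 0.505
grip_force: 29.9
```

Emit:
inch_along --plan '[0, 0, -25, 0, 0, 0, 0, -45, 0, 0, 0, 0, -50, 0, 0, 0, 0, -50, 0, 0]'

```text
t: 3.87
eef_pos: [488.3, -185.1, 215.8]
tcp_rot: [-3.141, 0.003, 2.764]
ft_force: [-0.8, -0.3, -2.8]
opening: 0.507
grip_force: 29.9
```

```bash
python3 - <<'E'
from h import *
i,rgb,d=cam("scene"); cv2.imwrite("pics/s1.png",rgb[...,::-1])
E
python3 to.py 535 205 215
```

```text
t 3.9167 at [ 487.9 -184.9  214.4] yaw [3.1415e+00 3.0000e-04 2.7637e+00] j6 -1.68 open 0.51 F [ 0.7 -0.2 -2.6]
delta [100.  379.8  -0.5]
```

View pics/s1.png

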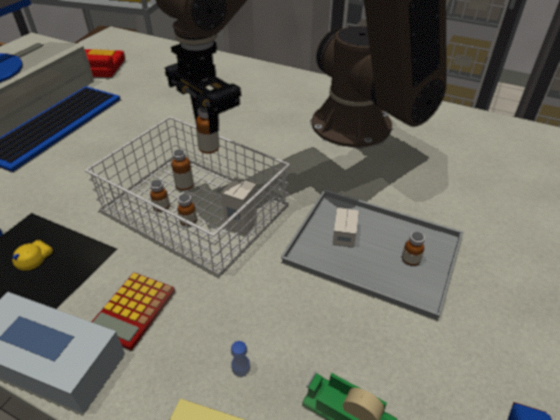

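The bottle at (207,135) hangs upright in the fingers, clear of the basket at (190,185). Everything else is undisturbed. Now I carry it to the tray.

Emit:
inch_along --plan '[3, 10, 0, 0, 0, 9, 34, 0, 0, 0, 18, 68, 0, 0, 0, 27, 103, 0, 0, 0, 36, 137, 0, 0, 0]'

```text
t: 4.33
eef_pos: [504.4, -42.4, 213.0]
tcp_rot: [-3.141, -0.003, 2.763]
ft_force: [0.9, 0.2, -2.2]
opening: 0.506
grip_force: 29.9
```

Emit:
inch_along --plan '[9, 35, 0, 0, 0, 18, 70, 0, 0, 0, 27, 105, 0, 0, 0, 36, 140, 0, 0, 0, 45, 175, 0, 0, 0]'

```text
t: 4.75
eef_pos: [526.9, 137.2, 213.0]
tcp_rot: [-3.14, -0.003, 2.764]
ft_force: [1.2, -0.5, -2.4]
opening: 0.507
grip_force: 29.9
```

Emit:
inch_along --plan '[9, 34, 0, 0, 0, 15, 56, 0, 0, 0, 18, 66, 0, 0, 0, 19, 68, 0, 0, 0, 19, 68, 0, 0, 0]'

```text
t: 5.17
eef_pos: [534.6, 205.2, 213.5]
tcp_rot: [-3.14, -0.002, 2.765]
ft_force: [-0.1, -1.2, -1.8]
opening: 0.512
grip_force: 29.9
```

```bash
python3 to.py 535 205 60
```

```text
t 5.1667 at [534.6 205.2 213.5] yaw [-3.1403e+00 -1.7000e-03  2.7648e+00] j6 -0.94 open 0.51 F [-0.1 -1.2 -1.8]
delta [ -0.7   0.2 153.5]
```

Emit:
inch_along --plan '[0, 0, 15, 0, 0, 0, 0, 45, 0, 0, 0, 0, 80, 0, 0, 0, 0, 110, 0, 0, 0, 0, 130, 0, 0]'

```text
t: 5.58
eef_pos: [534.2, 203.0, 81.9]
tcp_rot: [-3.14, -0.002, 2.762]
ft_force: [0.3, -0.7, -1.8]
opening: 0.509
grip_force: 29.9
```

Emit:
inch_along --plan '[0, 0, 8, 0, 0, 0, 0, 13, 0, 0, 0, 0, 16, 0, 0, 0, 0, 16, 0, 0, 0, 0, 16, 0, 0]'

```text
t: 6.0
eef_pos: [535.9, 204.9, 69.7]
tcp_rot: [3.141, 0.001, 2.764]
ft_force: [0.4, -0.6, -1.5]
opening: 0.509
grip_force: 29.9
```

```bash
python3 to.py 535 205 60
```

```text
t 6.0 at [535.9 204.9  69.7] yaw [3.1405e+00 1.4000e-03 2.7636e+00] j6 -0.94 open 0.51 F [ 0.4 -0.6 -1.5]
delta [ 0.9 -0.3  9.7]
```

Emit:
inch_along --plan '[0, 0, 2, 0, 0, 0, 0, 4, 0, 0, 0, 0, 6, 0, 0, 0, 0, 6, 0, 0, 0, 0, 6, 0, 0]'

```text
t: 6.42
eef_pos: [535.3, 205.0, 62.6]
tcp_rot: [3.142, -0.0, 2.764]
ft_force: [0.3, -0.5, -1.8]
opening: 0.509
grip_force: 29.9
```

Emit:
inch_along --plan '[0, 0, 1, 0, 0, 0, 0, 2, 0, 0, 0, 0, 2, 0, 0, 0, 0, 2, 0, 0]'

```text
t: 6.75
eef_pos: [535.3, 205.0, 60.6]
tcp_rot: [3.142, -0.0, 2.764]
ft_force: [-0.7, -0.2, -2.8]
opening: 0.51
grip_force: 29.9
```

Emit:
inch_along --plan '[0, 0, 1, 0, 0, 0, 0, 1, 0, 0, 0, 0, 1, 0, 0]'

```text
t: 7.0
eef_pos: [535.5, 205.0, 60.0]
tcp_rot: [3.141, 0.001, 2.764]
ft_force: [-0.6, -1.0, 2.8]
opening: 0.507
grip_force: 29.9
```

Emit:
inch_along --plan '[0, 0, 1, 0, 0, 0, 0, 1, 0, 0, 0, 0, 1, 0, 0]'

```text
t: 7.25
eef_pos: [535.8, 204.9, 59.8]
tcp_rot: [3.141, 0.001, 2.764]
ft_force: [-2.4, -3.7, 12.6]
opening: 0.503
grip_force: 30.0
```

Contact is made at the expected height. I ease off slightly, open and retreat upward.

Emit:
inch_along --plan '[0, 0, -0.8, 0, 0, 0, 0, -0.8, 0, 0.6, 0, 0, -0.8, 0, 0.75, 0, 0, -0.8, 0, 0.75, 0, 0, -0.8, 0, 0.75]'

```text
t: 7.67
eef_pos: [535.3, 205.1, 59.3]
tcp_rot: [3.142, -0.0, 2.764]
ft_force: [0.2, -1.0, -0.8]
opening: 0.719
grip_force: 0.0
```

Emit:
inch_along --plan '[0, 0, -10, 0, 0.75, 0, 0, -40, 0, 0.75, 0, 0, -80, 0, 0.75, 0, 0, -120, 0, 0.75, 0, 0, -155, 0, 0.75]'

```text
t: 8.08
eef_pos: [535.2, 205.0, 217.6]
tcp_rot: [3.141, 0.001, 2.764]
ft_force: [0.1, 0.3, 0.0]
opening: 0.747
grip_force: 0.0
```

```bash
python3 to.py 476.5 -290 215
python3 - <<'E'
from h import *
i,rgb,d=cam("scene"); cv2.imwrite("pics/s2.png",rgb[...,::-1])
E
```

```text
t 8.0833 at [535.2 205.  217.6] yaw [3.1408e+00 9.0000e-04 2.7638e+00] j6 -0.94 open 0.75 F [0.1 0.3 0. ]
delta [-128.  -481.8    2.3]
```

View pics/s2.png

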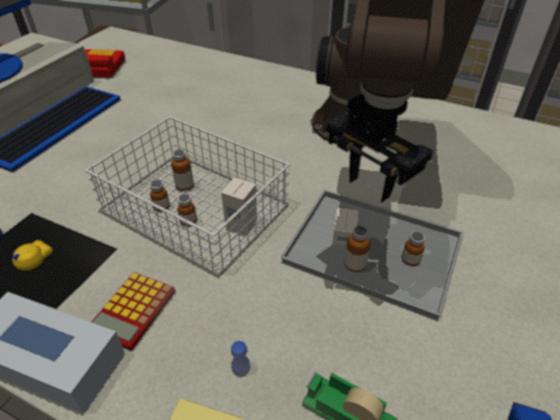

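The first bottle stands upright on the tray at (357,248), clear of the short bottle at (414,248) and the carton behind it. On to the second.

Emit:
inch_along --plan '[-10, -37, 0, 0, 0.75, -20, -74, 0, 0, 0.75, -30, -111, 0, 0, 0.75, -40, -148, 0, 0, 0.75, -50, -185, 0, 0, 0.75]'

```text
t: 8.55
eef_pos: [513.0, 13.1, 215.0]
tcp_rot: [3.141, 0.001, 2.764]
ft_force: [1.3, -0.4, 0.4]
opening: 0.751
grip_force: 0.0
```

Emit:
inch_along --plan '[-10, -37, 0, 0, 0.75, -20, -74, 0, 0, 0.75, -30, -111, 0, 0, 0.75, -40, -148, 0, 0, 0.75, -50, -185, 0, 0, 0.75]'

```text
t: 8.97
eef_pos: [491.2, -177.6, 215.0]
tcp_rot: [3.141, 0.001, 2.764]
ft_force: [0.6, 0.1, 0.0]
opening: 0.749
grip_force: 0.0
```

Emit:
inch_along --plan '[-10, -37, 0, 0, 0.75, -20, -74, 0, 0, 0.75, -28, -112, 0, 0, 0.75, -28, -112, 0, 0, 0.75, -28, -112, 0, 0, 0.75]'

```text
t: 9.38
eef_pos: [475.9, -291.8, 214.4]
tcp_rot: [3.141, -0.0, 2.761]
ft_force: [-0.6, 0.7, -0.1]
opening: 0.755
grip_force: 0.0
```

```bash
python3 - <<'E'
from h import *
i,rgb,d=cam("wrist"); P=cloud(i,d)
m=((P[...,2]>98)&(P[...,2]<116)).astype(np.uint8)
n,l,st,c=cv2.connectedComponentsWithStats(m)
for k in range(1,n):
    if st[k,4]>300:
        q=P[l==k]; print(st[k],((q.min(0)+q.max(0))/2).round(1),np.ptp(q,0).round(1))
E
python3 to.py 476.5 -290 60
```

```text
[ 496  134   64   94 4302] [532.8 -92.6 105.5] [60.9 50.1 15.1]
[ 263  187   39   39 1168] [ 475.8 -291.4  103.4] [31.1 31.2 10.7]
t 9.4333 at [ 476.1 -290.5  214.5] yaw [ 3.1413e+00 -2.0000e-04  2.7622e+00] j6 -1.86 open 0.75 F [-0.3  0.4  0.2]
delta [ -0.2   0.5 154.5]
```

Emit:
inch_along --plan '[0, 0, 36, 0, 0.75, 0, 0, 72, 0, 0.75, 0, 0, 108, 0, 0.75, 0, 0, 136, 0, 0.75, 0, 0, 154, 0, 0.75]'

```text
t: 9.85
eef_pos: [476.1, -288.0, 58.1]
tcp_rot: [3.141, -0.003, 2.766]
ft_force: [0.1, 0.2, 0.4]
opening: 0.751
grip_force: 0.0
```

Emit:
inch_along --plan '[0, 0, 0, 0, 0.75, 0, 0, 0, 0, 0.0, 0, 0, 0, 0, 0.0, 0, 0, 0, 0, 0.0, 0, 0, 0, 0, 0.0]'

```text
t: 10.27
eef_pos: [477.1, -290.3, 61.9]
tcp_rot: [-3.141, 0.002, 2.764]
ft_force: [0.3, 1.5, 0.9]
opening: 0.528
grip_force: 0.7
```

Emit:
inch_along --plan '[0, 0, 0, 0, 0.0, 0, 0, 0, 0, 0.0, 0, 0, 0, 0, 0.0]'

```text
t: 10.52
eef_pos: [477.2, -290.3, 61.7]
tcp_rot: [-3.141, 0.002, 2.764]
ft_force: [1.1, 3.6, 8.0]
opening: 0.507
grip_force: 30.0
```

Emit:
inch_along --plan '[0, 0, -5, 0, 0, 0, 0, -20, 0, 0, 0, 0, -45, 0, 0, 0, 0, -75, 0, 0, 0, 0, -105, 0, 0]'

```text
t: 10.93
eef_pos: [476.1, -290.0, 166.8]
tcp_rot: [3.141, -0.001, 2.764]
ft_force: [1.2, -0.8, -1.9]
opening: 0.506
grip_force: 30.0
```

Emit:
inch_along --plan '[0, 0, -25, 0, 0, 0, 0, -45, 0, 0, 0, 0, -50, 0, 0, 0, 0, -50, 0, 0]'

```text
t: 11.27
eef_pos: [476.7, -290.5, 216.7]
tcp_rot: [-3.141, 0.003, 2.764]
ft_force: [-0.1, 0.3, -1.7]
opening: 0.507
grip_force: 30.0
```

```bash
python3 to.py 530 325 215
```

```text
t 11.2667 at [ 476.7 -290.5  216.7] yaw [-3.1408e+00  2.6000e-03  2.7637e+00] j6 -1.86 open 0.51 F [-0.1  0.3 -1.7]
delta [177.5 591.7   0.8]
```

Emit:
inch_along --plan '[3, 10, 0, 0, 0, 10, 34, 0, 0, 0, 20, 68, 0, 0, 0, 30, 103, 0, 0, 0, 41, 137, 0, 0, 0]'

```text
t: 11.68
eef_pos: [488.1, -145.6, 213.6]
tcp_rot: [3.141, -0.003, 2.763]
ft_force: [0.3, -0.6, -2.4]
opening: 0.503
grip_force: 30.0
```

Emit:
inch_along --plan '[10, 35, 0, 0, 0, 21, 70, 0, 0, 0, 31, 105, 0, 0, 0, 42, 140, 0, 0, 0, 53, 175, 0, 0, 0]'

```text
t: 12.1
eef_pos: [503.0, 36.8, 213.8]
tcp_rot: [-3.141, -0.003, 2.764]
ft_force: [1.5, -0.1, -2.3]
opening: 0.504
grip_force: 30.0
```

Emit:
inch_along --plan '[10, 35, 0, 0, 0, 21, 70, 0, 0, 0, 31, 105, 0, 0, 0, 42, 140, 0, 0, 0, 53, 175, 0, 0, 0]'

```text
t: 12.52
eef_pos: [518.2, 218.8, 213.6]
tcp_rot: [-3.14, -0.002, 2.764]
ft_force: [0.8, 0.3, -2.5]
opening: 0.508
grip_force: 30.0
```

Emit:
inch_along --plan '[10, 35, 0, 0, 0, 20, 68, 0, 0, 0, 26, 90, 0, 0, 0, 30, 104, 0, 0, 0, 30, 104, 0, 0, 0]'

```text
t: 12.93
eef_pos: [529.0, 326.7, 213.5]
tcp_rot: [-3.14, -0.002, 2.766]
ft_force: [0.9, -1.0, -1.4]
opening: 0.503
grip_force: 30.0
```

Emit:
inch_along --plan '[0, 0, 0, 0, 0, 0, 0, 0, 0, 0]'

```text
t: 13.1
eef_pos: [529.6, 323.4, 214.7]
tcp_rot: [-3.14, -0.001, 2.763]
ft_force: [-0.4, -0.5, -2.1]
opening: 0.507
grip_force: 30.0
```

```bash
python3 to.py 530 325 61
```

```text
t 13.1 at [529.6 323.4 214.7] yaw [-3.1403e+00 -9.0000e-04  2.7634e+00] j6 -0.75 open 0.51 F [-0.4 -0.5 -2.1]
delta [1.000e-01 1.800e+00 1.537e+02]
```

Emit:
inch_along --plan '[0, 0, 15, 0, 0, 0, 0, 45, 0, 0, 0, 0, 80, 0, 0, 0, 0, 110, 0, 0, 0, 0, 130, 0, 0]'

```text
t: 13.52
eef_pos: [529.2, 322.4, 82.8]
tcp_rot: [-3.139, -0.002, 2.762]
ft_force: [-0.3, -0.3, -2.2]
opening: 0.507
grip_force: 30.0
```

Emit:
inch_along --plan '[0, 0, 8, 0, 0, 0, 0, 13, 0, 0, 0, 0, 17, 0, 0, 0, 0, 19, 0, 0, 0, 0, 19, 0, 0]'

```text
t: 13.93
eef_pos: [530.4, 324.4, 67.2]
tcp_rot: [3.141, 0.001, 2.763]
ft_force: [-0.1, -0.9, -2.0]
opening: 0.507
grip_force: 30.0
```

Emit:
inch_along --plan '[0, 0, 0, 0, 0, 0, 0, 1, 0, 0, 0, 0, 2, 0, 0, 0, 0, 2, 0, 0, 0, 0, 2, 0, 0]'

```text
t: 14.35
eef_pos: [530.0, 324.5, 64.6]
tcp_rot: [3.141, 0.0, 2.764]
ft_force: [-0.6, 0.1, -1.9]
opening: 0.507
grip_force: 30.0
```

Emit:
inch_along --plan '[0, 0, 1, 0, 0, 0, 0, 2, 0, 0, 0, 0, 2.5, 0, 0, 0, 0, 2.5, 0, 0, 0, 0, 2.5, 0, 0]'

```text
t: 14.77
eef_pos: [530.0, 324.4, 61.9]
tcp_rot: [-3.142, -0.0, 2.764]
ft_force: [0.3, -0.5, -1.9]
opening: 0.505
grip_force: 30.0
```

Emit:
inch_along --plan '[0, 0, 1, 0, 0, 0, 0, 1, 0, 0, 0, 0, 1, 0, 0]'

```text
t: 15.02
eef_pos: [530.0, 324.4, 60.9]
tcp_rot: [3.142, 0.0, 2.764]
ft_force: [-0.5, -0.8, -2.3]
opening: 0.503
grip_force: 30.0
```

Emit:
inch_along --plan '[0, 0, 1, 0, 0, 0, 0, 1, 0, 0, 0, 0, 1, 0, 0]'

```text
t: 15.27
eef_pos: [530.2, 324.5, 60.7]
tcp_rot: [3.141, 0.001, 2.764]
ft_force: [-1.1, -0.9, 6.0]
opening: 0.509
grip_force: 30.0
```

Contact. I release, rise and check.

Emit:
inch_along --plan '[0, 0, -0.3, 0, 0, 0, 0, -0.3, 0, 0.6, 0, 0, -0.3, 0, 0.75, 0, 0, -0.3, 0, 0.75, 0, 0, -0.3, 0, 0.75]'

```text
t: 15.68
eef_pos: [530.0, 324.4, 60.1]
tcp_rot: [3.142, -0.0, 2.764]
ft_force: [-0.1, 0.4, -0.2]
opening: 0.715
grip_force: 0.0
```

Emit:
inch_along --plan '[0, 0, -10, 0, 0.75, 0, 0, -40, 0, 0.75, 0, 0, -80, 0, 0.75, 0, 0, -120, 0, 0.75, 0, 0, -155, 0, 0.75]'

```text
t: 16.1
eef_pos: [529.9, 324.4, 218.5]
tcp_rot: [3.141, 0.001, 2.764]
ft_force: [0.5, 1.1, 0.4]
opening: 0.748
grip_force: 0.0
```

Emit:
inch_along --plan '[20, 20, 0, 0, 0.75, 50, 50, 0, 0, 0.75, 75, 75, 0, 0, 0.75, 100, 100, 0, 0, 0.75, 120, 120, 0, 0, 0.75]'

```text
t: 16.52
eef_pos: [461.4, 482.2, 216.2]
tcp_rot: [3.141, 0.0, 2.764]
ft_force: [0.1, 0.3, 0.6]
opening: 0.751
grip_force: 0.0
```

Emit:
inch_along --plan '[20, 20, 0, 0, 0.75, 40, 40, 0, 0, 0.75, 50, 50, 0, 0, 0.75, 50, 50, 0, 0, 0.75]'

```text
t: 16.85
eef_pos: [433.2, 547.2, 215.5]
tcp_rot: [3.141, -0.0, 2.766]
ft_force: [0.6, 0.7, -0.7]
opening: 0.75
grip_force: 0.0
```

```bash
python3 - <<'E'
from h import *
i,rgb,d=cam("top"); cv2.imwrite("pics/t3.png",rgb[...,::-1]); np.savez("pics/t3.npz",d=d); P=cloud(i,d)
m=((P[...,2]>65)&(P[...,2]<118)&(P[...,0]>350)&(P[...,0]<620)&(P[...,1]<395)&(P[...,1]>-350)).astype(np.uint8)
n,l,st,c=cv2.connectedComponentsWithStats(m)
for k in range(1,n):
    if st[k,4]>60:
        q=P[l==k]; t=q[q[:,2]>np.percentile(q[:,2],95)-8]; print(st[k,4],np.median(t,0).round(1))
q=P[155:272,130:282].reshape(-1,3); q=q[(q[:,2]>12)&(q[:,2]<30)][:,:2].astype(np.float32); print(cv2.minAreaRect(q))
q=P[115:258,285:465].reshape(-1,3); q=q[(q[:,2]>118)&(q[:,2]<132)][:,:2].astype(np.float32); print(cv2.minAreaRect(q))
i,rgb,d=cam("scene"); cv2.imwrite("pics/s3.png",rgb[...,::-1])
E
```

```text
125 [ 582.  -203.3   77. ]
121 [ 570.6 -292.9   77. ]
586 [532.5 -85.7 112.1]
273 [534.6 202.4 107.5]
284 [528.9 324.7 107.5]
127 [465.2 307.8  76.4]
((485.44610595703125, 225.087158203125), (347.8474426269531, 277.4240417480469), 89.98844909667969)
((532.349853515625, -220.94422912597656), (382.81414794921875, 282.8196105957031), 82.96646881103516)
```

View pics/s3.png

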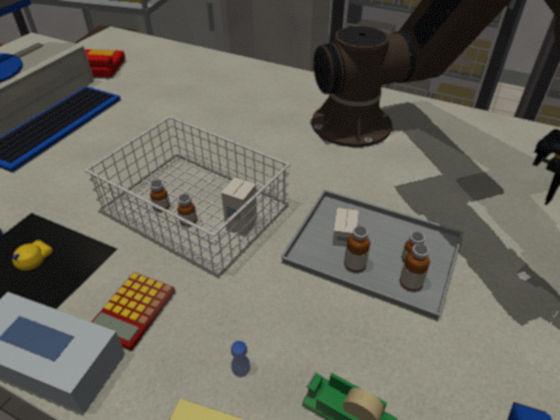

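View pics/t3.png

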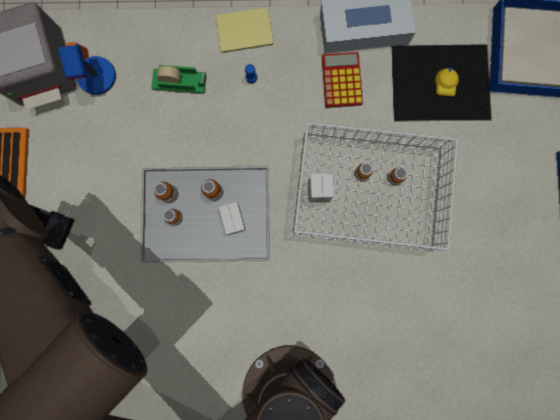

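Both tall bottles stand upright on the tray, at top-view (164,191) and (211,189), with tops at 107.5 mm. They are clear of the short bottle (172,216) and the carton (231,218). The tray outline, basket and remaining items are at their original pixels.

```bash
python3 -c "
from cell import env, monitor, order, read_camera, camera_info
print(order.job_done())"
```

```text
the job is handed in; nothing more can be done
None
```

Both tall bottles now stand upright on the flat bottom of the tray at about (535, 203) and (529, 325) mm, touching nothing else; the other items I re-measured had not moved, and the job was handed in at about 17 s of the 64 s allowed.

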